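# Clamp a mounted specimen with the slipping knob

### The arm

A 6-joint arm with a two-finger parallel gripper is mounted at the origin on a cart in front of the work surface, level with it; the furniture and walls round the work are solid. World frame = base frame: x ahead of the robot, y to its left, z up, the work surface at z = 0. Lengths are in mm, angles in rad, forces in N, time in s.
With the tool pointing down it reaches from about 275 to 1000 mm from the base axis. Payload 8.4 kg.
Tool frame: the origin (TCP) lies on the centre line of the jaws, within the pads' length; the fingertips stand 25 mm ahead of it and the grasp point (between the pads) lies 6 mm ahead of it; z points along the fingers, x is the direction in which the jaws open and shut, and the axes are right-handed (so a half turn about z gives the same grasp; the last joint's range is limited). The gripper opens to 85 mm and grips with 20 to 120 N. Pads are 22 mm wide; open, the fingers measure 114 mm over their backs; the gripper's body (76 mm by 85 mm) begins 54 mm behind the grasp point. The pads swing forward as they close: fully open they stand 13 mm farther back than shut.
Start: joints at [-1.181, 0.353, 1.633, -0, 1.155, -0.002], TCP at [238.657, -577.643, 256.281] pointing down, gripper open.
Joint ranges: [-2.63, 2.63], [-0.92, 2.1], [0.06, 2.66], [-1.3, 4.44], [0, 2.69], [-3.02, 3.02]. Speed limits (rad/s): [2.22, 2.22, 2.79, 3.14, 3.14, 3.14].

### API

Orientations are given as [roll, pitch, yaw] about the fixed x, y, z axes, in that order (R = Rz(yaw) Ry(pitch) Rx(roll)).
In Python, from rig import r gives the robot as it stands. The module is installed in compiled form; this text tells all that it offers.
- The arm moves only by the tool jog_arm, never from a script. Its argument "deltas" is a list of rows, each an object with "gripper": the gripper command: -1 is fully open, 1 is shut, values between are in proportion; "translation": the shift along the world's x, y, z in units of 10 cm (1.0 is 10 cm), a list of three; "dr": the turn, a rotation vector about the world's x, y, z in units of pi/2 rad (1.0 is pi/2 rad), a list of three. In form: [{"gripper": gripper, "translation": [x, y, z], "dr": [wx, wy, wz]}, ...]. A call has 1 to 12 rows; each row shifts and turns the commanded pose from where the row before left it; what a row does not reach is not made up. A row lasts 1/12 s, in which the tool goes at most 41.7 mm and 7.16 degrees, less where a joint would pass 70% of its speed; a pose out of reach is approached as far as the arm can. A call with a number of a shift or a turn outside -1 to 1 is refused whole. A call with a gripper value outside its range is refused whole. The fingers move at their own pace and stop on an object; "squeeze" is the grip in N (left out, the last holds). Time passes only in rows, so rows that do not move let the fingers close. It gives the time, the measured TCP pose, the force and the opening at its end, in the units of the state.
- r.sense(): the state, without advancing time (a new reading comes with each control period).
- r.grab_frame(name): name is "scene" or "top" or "wrist"; returns the picture (384x512x3 uint8, blue, green, red); there is no depth.
- r.calibration(name): a dict with "mtx" (3x3 intrinsics, pixels), "world_from_camera" (4x4, takes a point from camera to world coordinates). Camera axes: x right, y down, z forward; pixel columns grow to the right and rows downward; lengths in mm; the calibration is good to about 2 mm. A picture is of the moment at which its call begins: read the wrist's pose just before it. calibration takes no time and is no camera call; for the wrist camera it gives the pose at the moment of the call.
- r.sign_off(): hands the job in, once; it reports no verdict.
The state is a dict: "clock": time; "qpos": joint angles; "qvel": joint speeds; "joint_efforts": joint torques, N m; "eef_pos": TCP position; "tcp_rot": TCP orientation; "contact_force": force on the tool from outside, world axes, zero at the start; "wrist_torque": the same for the moment, N m; "opening": opening from 0.0 (shut) to 1.0 (fully open).
Only numpy, scipy, OpenCV 4.12 (cv2) and the standard library are available. Lean on these libraries where they do the work, as an engineer would, in place of code of your own. Each camera call takes 0.05 s, during which the arm holds its last target. There are 200 camera calls.

### The job

Set the loose mounted specimen upright between the jaws of the bench clamp, flat on its base plate, and let go of it. Then turn the clamp's knob clockwise, seen from above, until you feel it slip at its set torque, so that the specimen is gripped firmly against the vee jaw; stop soon after it begins to slip, because it goes solid some 30 degrees later and would crush the mount. Leave the loupe and the small bottle where they stand.

Things in the scene. Friction and masses are not known exactly. Their poses are not given: they have to be found in the camera images.
- specimen_center (a point): Centre of the loose specimen: a round black mounted metallographic specimen, a disc 30 mm in diameter and 16 mm high, 25 g, standing on the worktop; this point is half-way up (8 mm over its underside). z is up, along the disc's axis.
- specimen: The same loose black disc (30 mm across, 16 mm high); origin at the centre of its underside, z up along its axis.
- clamp: Bench clamp screwed to the worktop. Origin at the centre of its underside; its x axis runs from the knob end to the vee jaw. Base plate 176 x 64 mm (x, y), top 10 mm over the worktop. Grey housing 70 x 50 mm centred 47 mm to -x, top 40 mm over the worktop, with a black knob on it; a moving jaw, 20 mm wide and 10 mm high over the plate, slides out of it towards +x.
- vee_jaw: Fixed dark steel vee jaw (120 degrees, opening to -x) at the clamp's +x end, 46 mm wide, 10 mm high over the plate. Origin on the plate's top at the axis of a specimen home in the vee; axes as the clamp's. The moving jaw faces it and leaves 6 to 11 mm of play round the specimen at first (not reported); it advances 3.5 mm per rad of the knob, and starts to press only when the play is taken up.
- nest (a point): Where the specimen's centre is when it stands on the base plate home in the vee: 18 mm over the worktop, 45 mm to +x of the clamp's origin; axes as the clamp's. Its room lies to -x of this: set it down some 3 mm to -x; the jaw pushes it home. Held across the clamp's y, there is room for fingertips down to 2 mm over the plate.
- knob_grip (a point): On the upright axis of the black fluted knob, 62 mm over the worktop: a cylinder 32 mm across, 49 to 75 mm over the worktop. Clockwise from above closes the jaw, dragging about 0.14 N m; when the specimen is gripped the torque climbs to 0.26 N m and the knob slips at steady torque (grip about 34 N). After 0.55 rad of slip in all it goes solid and would crush. It stays tight when let go.
- loupe: Black loupe, 39 mm across and 38 mm high, standing on the worktop near the specimen; a bystander. Origin at the centre of its underside.
- small_bottle: Small brown bottle with a white cap, 38 mm across and 66 mm high, standing behind the clamp; a bystander. Origin at the centre of its underside.

How it is judged (in metres and radians):
On the way, in this order (a step that is already met when the one before it is completed fails the run):
1. the specimen stands upright on the base plate between the jaws, let go (horizontal distance between specimen_center and nest below 0.015 m and z of specimen_center in the frame of nest below 0.002 m and angle between specimen_center's own z axis and vertical below 0.1 rad and contact force between the fingers and specimen below 0.2 N), for 0.2 s.
2. the knob has been turned until the specimen is pressed against the vee jaw with more than 20 N (contact force between specimen and vee_jaw above 20 N), for 0.2 s.
At the end, for the whole second after the job is handed in: The specimen stands upright (within 0.08 rad) on the base plate, within 3 mm of home in the vee, at rest, pressed against the vee jaw with more than 20 N by the tightened clamp (contact force between specimen and vee_jaw above 20 N and horizontal distance between specimen_center and nest below 0.003 m and z of specimen_center in the frame of nest below 0.002 m and angle between specimen_center's own z axis and vertical below 0.08 rad and linear speed of specimen below 0.01 m/s); the robot touches nothing.
It fails at once if the clamp is overtightened: the specimen is pressed against the vee jaw with more than 55 N (contact force between specimen and vee_jaw above 55 N).
It fails at once if the loupe is moved by more than 15 mm (distance of loupe from where it was at the start of the episode above 0.015 m).
It fails at once if the small bottle is moved by more than 15 mm (distance of small_bottle from where it was at the start of the episode above 0.015 m).
It also fails if it takes over 72 s, if anything falls off the work surface, if the arm or the gripper's body presses on something with over 40 N, if the wrist force passes 120 N, or if a joint passes its speed limit or range.

## Working session

There is one attempt and no reset: what is moved stays moved. The work goes in short steps, Python scripts to look and compute and a tool call to move; the robot and the scene stay as the last step left them, time stands still between calls to the robot, and variables do not carry over. Pictures are saved under pics/ and viewed, about 8 in all and at most 12, crops included, and the job is handed in when it is done.

Besides the shell and the picture viewer there is one more tool, called after ">>>" in YAML: its name, and indented under it one key for each argument. jog_arm: Moves the arm, as the interface text tells. Shifts and turns lie within -1 to 1; 1 stands for 10 cm of shift or pi/2 rad of turn. Its arguments: {"type":"object","properties":{"deltas":{"type":"array"},"squeeze":{"type":"number"}},"required":["deltas"]}

```bash
mkdir -p pics; python3 - <<'E'
from rig import r
import cv2, numpy as np
s=r.sense(); print(s)
for n in("scene","top"):
    cv2.imwrite(f"pics/{n}0.png",r.grab_frame(n)); c=r.calibration(n); print(n,c["mtx"].tolist(),np.round(c["world_from_camera"],3).tolist())
a=cv2.imread("pics/scene0.png");b=cv2.imread("pics/top0.png")
E
```

```text
{'clock': 0.0, 'qpos': array([-1.18142268e+00,  3.53694149e-01,  1.63413248e+00, -1.82589642e-05,
        1.15520569e+00, -2.42190844e-03]), 'qvel': array([-0.00020967, -0.00024212, -0.00018947, -0.00106949,  0.00151668,
       -0.00030749]), 'joint_efforts': array([-3.76523210e-03, -6.05255699e+01, -3.42068195e+01, -2.46053469e-04,
        9.48456698e-03,  7.33028128e-05]), 'eef_pos': array([ 238.46918519, -577.23697774,  255.53363585]), 'tcp_rot': array([ 3.14157945e+00,  1.43970255e-03, -1.17899340e+00]), 'contact_force': array([ 0.53694811,  0.39522242, -0.49342557]), 'wrist_torque': array([-0.01563092, -0.00631603,  0.0271885 ]), 'opening': 0.9978079248772505}
scene [[435.34071622060964, 0.0, 253.7078269113119], [0.0, 435.34071622060964, 190.43197825952976], [0.0, 0.0, 1.0]] [[0.9, -0.259, 0.351, 267.071], [-0.436, -0.558, 0.706, -389.913], [0.013, -0.788, -0.615, 574.029], [0.0, 0.0, 0.0, 1.0]]
top [[372.4950596120203, 0.0, 251.58366779789435], [0.0, 372.4950596120203, 188.09599050900246], [0.0, 0.0, 1.0]] [[0.018, -0.984, 0.179, 430.207], [-1.0, -0.02, -0.009, 221.608], [0.013, -0.179, -0.984, 927.126], [0.0, 0.0, 0.0, 1.0]]
```

View pics/top0.png

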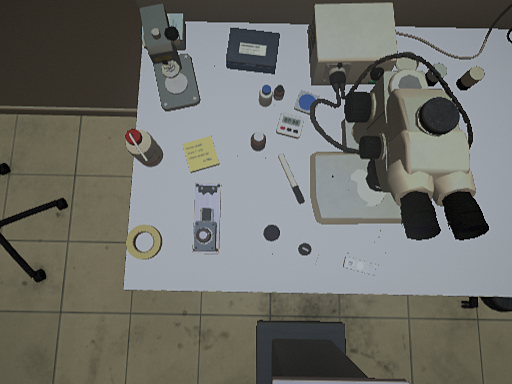

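View pics/scene0.png

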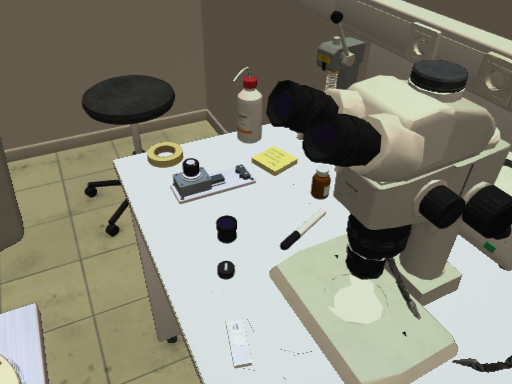

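The top view shows the clamp at about (206,220), with its knob at (206,236) and the vee at (207,188). The loupe is at (271,233), the specimen at (305,249) and the bottle at (258,142). In the scene view the specimen is at (226,269) and the loupe at (227,229). Next I'll localise them roughly.

```bash
cat > h.py <<'E'
from rig import r
import cv2, numpy as np
def ray(c,uv):
    T=np.array(c["world_from_camera"]); d=T[:3,:3]@np.linalg.solve(np.array(c["mtx"]),[uv[0],uv[1],1.]); return T[:3,3],d
def on(c,uv,z):
    o,d=ray(c,uv); return o+d*(z-o[2])/d[2]
def proj(c,P):
    T=np.linalg.inv(np.array(c["world_from_camera"])); p=np.array(c["mtx"])@(T[:3,:3]@np.array(P,float)+T[:3,3]); return p[:2]/p[2]
E
python3 - <<'E'
from h import *
t=r.calibration("top");s=r.calibration("scene")
for n,uv,z in[("spec",(305,249),16),("loupe",(271,233),38),("knob",(206,236),75),("vee",(207,188),20),("bottle",(258,142),60)]: print(n,on(t,uv,z).round(1))
for n,uv,z in[("spec",(226,266),16),("loupe",(227,221),38),("knob",(191,163),75),("vee",(243,170),20),("bottle",(322,168),66)]: print(n,on(s,uv,z).round(1))
w=r.calibration("wrist"); print(w); print(r.sense()["eef_pos"])
a=cv2.imread("pics/top0.png")[170:270,180:320]; cv2.imwrite("pics/topc.png",cv2.resize(a,None,fx=5.6,fy=5.6,interpolation=cv2.INTER_CUBIC))
E
```

```text
spec [449.2  81.2  16. ]
loupe [484.8 165.2  38. ]
knob [473. 315.  75.]
vee [593.6 323.3  20. ]
bottle [702. 200.  60.]
spec [451.1  82.2  16. ]
loupe [488.4 163.9  38. ]
knob [475.7 317.2  75. ]
vee [593.2 321.6  20. ]
bottle [715.2 201.4  66. ]
{'mtx': array([[325.96949298,   0.        , 255.27393491],
       [  0.        , 325.96949298, 191.99329703],
       [  0.        ,   0.        ,   1.        ]]), 'world_from_camera': array([[ 3.81278595e-01, -8.75477320e-01, -2.96927760e-01,
         3.15401913e+02],
       [-9.24458518e-01, -3.61685679e-01, -1.20664489e-01,
        -5.46295330e+02],
       [-1.75549443e-03,  3.20504184e-01, -9.47245473e-01,
         3.72748367e+02],
       [ 0.00000000e+00,  0.00000000e+00,  0.00000000e+00,
         1.00000000e+00]])}
[ 238.51142461 -577.29194788  255.66826207]
```

View pics/topc.png

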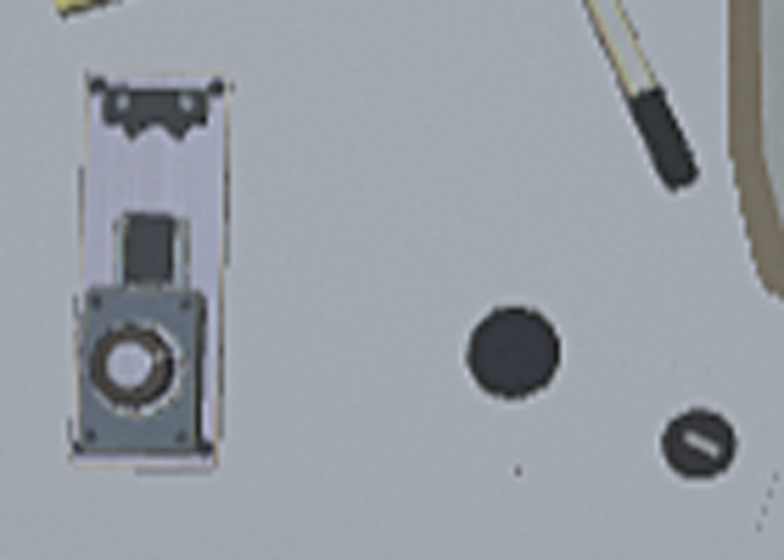

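The specimen is near (450,82), the loupe near (486,165), and the knob near (474,316). I'll swing round past the microscope to a viewpoint above the specimen, turning the jaws to the world y axis on the way.

>>> jog_arm:
  deltas:
    - {"gripper": -1,"translation": [0.04,0.38,0],"dr": [0,0,0.077]}
    - {"gripper": -1,"translation": [0.04,0.38,0],"dr": [0,0,0.077]}
    - {"gripper": -1,"translation": [0.04,0.38,0],"dr": [0,0,0.077]}
    - {"gripper": -1,"translation": [0.04,0.38,0],"dr": [0,0,0.077]}
    - {"gripper": -1,"translation": [0.04,0.38,0],"dr": [0,0,0.077]}
    - {"gripper": -1,"translation": [0.04,0.38,0],"dr": [0,0,0.077]}
    - {"gripper": -1,"translation": [0.04,0.38,0],"dr": [0,0,0.077]}
    - {"gripper": -1,"translation": [0.04,0.38,0],"dr": [0,0,0.077]}
    - {"gripper": -1,"translation": [0.04,0.38,0],"dr": [0,0,0.077]}
    - {"gripper": -1,"translation": [0.04,0.38,0],"dr": [0,0,0.077]}
    - {"gripper": -1,"translation": [0.04,0.38,0],"dr": [0,0,0.077]}
    - {"gripper": -1,"translation": [0.04,0.38,0],"dr": [0,0,0.077]}

```text
clock: 1.1
eef_pos: [286.1, -120.0, 256.2]
tcp_rot: [3.141, -0.0, 0.277]
contact_force: [1.1, 0.1, 0.2]
opening: 1.002
```

>>> jog_arm:
  deltas:
    - {"gripper": -1,"translation": [0.13,0.17,-0.09],"dr": [0,0,0.069]}
    - {"gripper": -1,"translation": [0.13,0.17,-0.09],"dr": [0,0,0.069]}
    - {"gripper": -1,"translation": [0.13,0.17,-0.09],"dr": [0,0,0.069]}
    - {"gripper": -1,"translation": [0.13,0.17,-0.09],"dr": [0,0,0.069]}
    - {"gripper": -1,"translation": [0.13,0.17,-0.09],"dr": [0,0,0.069]}
    - {"gripper": -1,"translation": [0.13,0.17,-0.09],"dr": [0,0,0.069]}
    - {"gripper": -1,"translation": [0.13,0.17,-0.09],"dr": [0,0,0.069]}
    - {"gripper": -1,"translation": [0.13,0.17,-0.09],"dr": [0,0,0.069]}
    - {"gripper": -1,"translation": [0.13,0.17,-0.09],"dr": [0,0,0.069]}
    - {"gripper": -1,"translation": [0.13,0.17,-0.09],"dr": [0,0,0.069]}
    - {"gripper": -1,"translation": [0.13,0.17,-0.09],"dr": [0,0,0.069]}
    - {"gripper": -1,"translation": [0.13,0.17,-0.09],"dr": [0,0,0.069]}

```text
clock: 2.1
eef_pos: [443.0, 83.3, 147.6]
tcp_rot: [-3.141, 0.0, 1.579]
contact_force: [-0.3, -0.8, 0.8]
opening: 1.0
```

```bash
python3 - <<'E'
from h import *
c=r.calibration("wrist"); a=r.grab_frame("wrist"); cv2.imwrite("pics/w1.png",a); np.savez("w1.npz",m=c["mtx"],T=c["world_from_camera"])
print(r.sense()["eef_pos"],r.sense()["tcp_rot"],r.sense()["qpos"],proj(c,[450,82,16]))
E
```

```text
[445.21172887  85.35528231 146.68060401] [ 3.14058100e+00 -1.01246892e-03  1.58639689e+00] [ 1.85531578e-01  2.37366963e-01  2.08983224e+00  1.13804708e-03
  8.13225460e-01 -1.40164633e+00] [254.02223309 197.76358424]
```

View pics/w1.png

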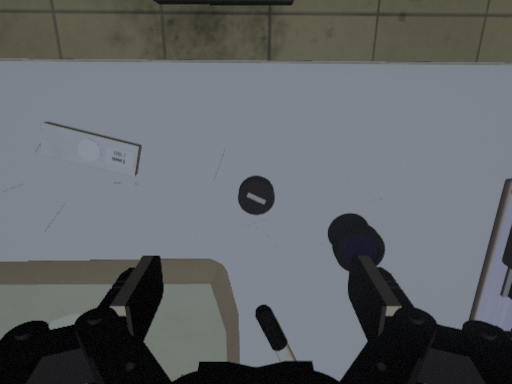

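The wrist view has the specimen at (256,195), the loupe at (355,240) and the clamp's edge at the far right. I'll measure the specimen blob.

```bash
python3 - <<'E'
from h import *
f=np.load("w1.npz"); c={"mtx":f["m"],"world_from_camera":f["T"]}
a=cv2.imread("pics/w1.png"); g=cv2.cvtColor(a,cv2.COLOR_BGR2GRAY)
m=(g<85).astype(np.uint8); m=cv2.morphologyEx(m,cv2.MORPH_CLOSE,np.ones((9,9)))
n,l,st,ce=cv2.connectedComponentsWithStats(m)
for i in range(1,n):
    if 300<st[i][4]<6000: print(st[i],ce[i].round(1),on(c,ce[i],8).round(1),on(c,ce[i],19).round(1))
# cylinder silhouette of candidate
i=l[195,256]; P=on(c,ce[i],8)
th=np.linspace(0,6.28,60)
q=np.array([proj(c,[P[0]+15*np.cos(t),P[1]+15*np.sin(t),z]) for t in th for z in(0,16)],np.float32)
h=cv2.convexHull(q); M=cv2.moments(h); print(cv2.boundingRect(h),M["m10"]/M["m00"],M["m01"]/M["m00"],M["m00"])
E
```

```text
[ 238  176   37   39 1143] [256. 195.] [450.4  83.6   8. ] [446.6  83.5  19. ]
[500 226  12  73 491] [507.5 267.6] [518.3 311.3   8. ] [511.5 301.5  19. ]
(237, 175, 38, 41) 255.95933278762442 195.41006637454564 1188.6689861660125
```

>>> jog_arm:
  deltas:
    - {"gripper": -0.05,"translation": [0.05,-0.02,-0.15],"dr": [0,0,0]}
    - {"gripper": -0.05,"translation": [0,0,-0.2],"dr": [0,0,0]}
    - {"gripper": -0.05,"translation": [0,0,-0.2],"dr": [0,0,0]}
    - {"gripper": -0.05,"translation": [0,0,-0.2],"dr": [0,0,0]}
    - {"gripper": -0.05,"translation": [0,0,-0.15],"dr": [0,0,0]}
    - {"gripper": -0.05,"translation": [0,0,-0.1],"dr": [0,0,0]}
    - {"gripper": -0.05,"translation": [0,0,-0.1],"dr": [0,0,0]}
    - {"gripper": -0.05,"translation": [0,0,0],"dr": [0,0,0]}
  squeeze: 30

```text
clock: 2.82
eef_pos: [446.8, 80.2, 37.0]
tcp_rot: [-3.139, 0.0, 1.573]
contact_force: [0.0, -0.9, -0.2]
opening: 0.524
```

>>> jog_arm:
  deltas:
    - {"gripper": -0.05,"translation": [0.03,0.034,-0.03],"dr": [0,0,0]}
    - {"gripper": -0.05,"translation": [0,0,-0.06],"dr": [0,0,0]}
    - {"gripper": -0.05,"translation": [0,0,0],"dr": [0,0,0]}
    - {"gripper": -0.05,"translation": [0,0,0],"dr": [0,0,0]}
  squeeze: 30

```text
clock: 3.15
eef_pos: [450.8, 83.9, 29.4]
tcp_rot: [3.141, -0.0, 1.573]
contact_force: [0.5, 0.2, 0.1]
opening: 0.525
```

```bash
python3 - <<'E'
from h import *
a=r.grab_frame("wrist"); b=r.grab_frame("scene")
b=cv2.resize(b[200:310,160:300],(512,402),interpolation=cv2.INTER_CUBIC)
cv2.imwrite("pics/g1.png",np.hstack([a[150:384,100:400],cv2.resize(b,(298,234))])); s=r.sense();print(s["eef_pos"],s["contact_force"])
E
```

```text
[450.81755706  83.81158738  29.59761912] [-0.39386239 -0.26655392 -0.71013653]
```

View pics/g1.png

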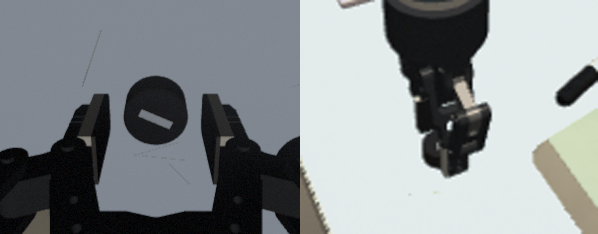

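The specimen sits between the pads at about (155,110) in the crop, maybe a little toward −x. I'll check its position numerically from this view.

```bash
python3 - <<'E'
from h import *
c=r.calibration("wrist"); a=r.grab_frame("wrist"); cv2.imwrite("pics/w2.png",a)
g=cv2.cvtColor(a,cv2.COLOR_BGR2GRAY)[:340]; m=(g<75).astype(np.uint8); m=cv2.morphologyEx(m,cv2.MORPH_CLOSE,np.ones((15,15)))
n,l,st,ce=cv2.connectedComponentsWithStats(m)
i=l[260,255]; print(st[i],ce[i],on(c,ce[i],8))
for P in([450,83.6,8],[447,83.6,8],[453,83.6,8]):
    q=np.array([proj(c,[P[0]+15*np.cos(t),P[1]+15*np.sin(t),z]) for t in np.linspace(0,6.28,60) for z in(0,16)],np.float32)
    h=cv2.convexHull(q); print(P,cv2.boundingRect(h))
E
```

```text
[   55   226   424   114 19635] [270.97422969 298.42398778] [472.46712765  91.368828     8.        ]
[450, 83.6, 8] (223, 224, 66, 72)
[447, 83.6, 8] (222, 218, 67, 73)
[453, 83.6, 8] (223, 229, 66, 73)
```

The position agrees at x ≈ 451, so I'll grip and lift.

>>> jog_arm:
  deltas:
    - {"gripper": 1,"translation": [0,0,0],"dr": [0,0,0]}
    - {"gripper": 1,"translation": [0,0,0],"dr": [0,0,0]}
    - {"gripper": 1,"translation": [0,0,0],"dr": [0,0,0]}
    - {"gripper": 1,"translation": [0,0,0],"dr": [0,0,0]}
    - {"gripper": 1,"translation": [0,0,0],"dr": [0,0,0]}
    - {"gripper": 1,"translation": [0,0,0],"dr": [0,0,0]}
  squeeze: 30

```text
clock: 3.8
eef_pos: [450.8, 83.8, 29.7]
tcp_rot: [3.141, -0.0, 1.573]
contact_force: [-0.4, -0.1, 6.1]
opening: 0.333
```

Gripped. Now I'll lift it clear and carry it to a viewpoint over the clamp.

>>> jog_arm:
  deltas:
    - {"gripper": 1,"translation": [0,0,0.1],"dr": [0,0,0]}
    - {"gripper": 1,"translation": [0,0,0.25],"dr": [0,0,0]}
    - {"gripper": 1,"translation": [0,0,0.3],"dr": [0,0,0]}
    - {"gripper": 1,"translation": [0.04,0.1,0.3],"dr": [0,0,0]}
    - {"gripper": 1,"translation": [0.14,0.29,0.2],"dr": [0,0,0]}
    - {"gripper": 1,"translation": [0.14,0.29,0.05],"dr": [0,0,0]}
    - {"gripper": 1,"translation": [0.14,0.29,0],"dr": [0,0,0]}
    - {"gripper": 1,"translation": [0.14,0.29,0],"dr": [0,0,0]}
    - {"gripper": 1,"translation": [0.14,0.29,0],"dr": [0,0,0]}
    - {"gripper": 1,"translation": [0.14,0.29,0],"dr": [0,0,0]}
    - {"gripper": 1,"translation": [0.14,0.29,0],"dr": [0,0,0]}
    - {"gripper": 1,"translation": [0.1,0.2,0],"dr": [0,0,0]}

```text
clock: 4.8
eef_pos: [563.5, 319.3, 150.2]
tcp_rot: [3.14, -0.001, 1.574]
contact_force: [0.1, -0.5, -0.1]
opening: 0.331
```

>>> jog_arm:
  deltas:
    - {"gripper": 1,"translation": [0,0,0],"dr": [0,0,0]}
    - {"gripper": 1,"translation": [0,0,0],"dr": [0,0,0]}
    - {"gripper": 1,"translation": [0,0,0],"dr": [0,0,0]}
    - {"gripper": 1,"translation": [0,0,0],"dr": [0,0,0]}

```text
clock: 5.13
eef_pos: [562.0, 315.6, 149.4]
tcp_rot: [-3.141, 0.001, 1.573]
contact_force: [-0.1, -0.7, -1.2]
opening: 0.33
```

```bash
python3 - <<'E'
from h import *
c=r.calibration("wrist"); a=r.grab_frame("wrist"); cv2.imwrite("pics/w3.png",a); np.savez("w3.npz",m=c["mtx"],T=c["world_from_camera"])
print(r.sense()["eef_pos"],r.sense()["tcp_rot"],r.sense()["opening"],r.sense()["qpos"])
cv2.imwrite("pics/w3b.png",cv2.resize(a[0:300,130:400],None,fx=2,fy=2,interpolation=cv2.INTER_CUBIC))
E
```

```text
[562.15115322 315.60971829 149.48670002] [-3.14108914e+00  4.74605181e-04  1.57228183e+00] 0.32523247575036845 [ 5.09334883e-01  4.94355430e-01  1.67514149e+00 -2.05519043e-04
  9.72766504e-01 -1.06283106e+00]
```

View pics/w3b.png

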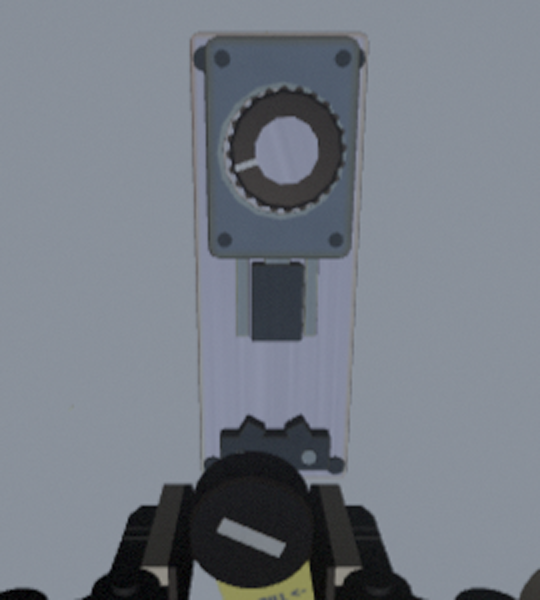

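The crop shows the clamp with its knob centre at about (287,150), the housing corners, the moving jaw's front at row 340 and the vee's peaks at (250,417) and (302,417). The specimen is held level. Next I'll compute the clamp frame from these points.

```bash
python3 - <<'E'
from h import *
f=np.load("w3.npz"); c={"mtx":f["m"],"world_from_camera":f["T"]}
W=lambda u,v,z:on(c,(130+u/2,v/2),z).round(1)
for n,u,v,z in[("plate-xl",191,33,10),("plate-xr",369,35,10),("plate+xl",202,470,10),("plate+xr",348,470,10),("hous1",206,37,40),("hous2",357,38,40),("hous3",350,257,40),("hous4",210,257,40),("knob",287,150,75),("jawL",252,340,20),("jawR",303,340,20),("veeL",219,431,20),("veeR",330,431,20),("pkL",250,417,20),("pkR",302,417,20)]: print(n,W(u,v,z))
# knob by mask: dark ring
a=cv2.imread("pics/w3.png"); g=cv2.cvtColor(a,cv2.COLOR_BGR2GRAY)
m=((g<80)).astype(np.uint8); m[:40]=0; m[112:]=0; m[:,:235]=0; m[:,308:]=0
n,l,st,ce=cv2.connectedComponentsWithStats(m)
for i in range(1,n):
    if st[i][4]>300: cs,_=cv2.findContours((l==i).astype(np.uint8),0,2); e=cv2.minEnclosingCircle(cs[0]); print(st[i],e,on(c,e[0],75))
E
```

```text
plate-xl [436.4 294.1  10. ]
plate-xr [437.  356.7  10. ]
plate+xl [606.2 294.1  10. ]
plate+xr [606.1 357.6  10. ]
hous1 [442.6 301.2  40. ]
hous2 [442.9 348.2  40. ]
hous3 [510.3 349.4  40. ]
hous4 [510.4 301.2  40. ]
knob [476.3 325.2  75. ]
jawL [545.1 315.7  20. ]
jawR [545.1 335.6  20. ]
veeL [583.6 302.3  20. ]
veeR [583.6 347.7  20. ]
pkL [577.4 315.   20. ]
pkR [577.4 336.1  20. ]
[ 244   43   60   63 1865] ((273.0, 74.0), 31.780595779418945) [475.79368611 324.89217182  75.        ]
```

The clamp's yaw is about 0, its origin about (524,325.4) and the nest about x = 567–569. The moving jaw's front is at x = 545. I'll set the specimen down at (564.5,325.4), which leaves room on both sides.

>>> jog_arm:
  deltas:
    - {"gripper": 1,"translation": [0.024,0.098,-0.1],"dr": [0,0,0]}
    - {"gripper": 1,"translation": [0,0,-0.2],"dr": [0,0,0]}
    - {"gripper": 1,"translation": [0,0,-0.2],"dr": [0,0,0]}
    - {"gripper": 1,"translation": [0,0,-0.2],"dr": [0,0,0]}
    - {"gripper": 1,"translation": [0,0,-0.1],"dr": [0,0,0]}
    - {"gripper": 1,"translation": [0,0,-0.1],"dr": [0,0,0]}
    - {"gripper": 1,"translation": [0,0,0],"dr": [0,0,0]}
    - {"gripper": 1,"translation": [0,0,0],"dr": [0,0,0]}
    - {"gripper": 1,"translation": [0,0,0],"dr": [0,0,0]}

```text
clock: 5.93
eef_pos: [565.7, 326.9, 60.2]
tcp_rot: [3.14, -0.001, 1.573]
contact_force: [0.5, -0.1, -0.7]
opening: 0.332
```

>>> jog_arm:
  deltas:
    - {"gripper": 1,"translation": [-0.01,-0.013,0],"dr": [0,0,0]}
    - {"gripper": 1,"translation": [0,0,-0.05],"dr": [0,0,0]}
    - {"gripper": 1,"translation": [0,0,-0.05],"dr": [0,0,0]}
    - {"gripper": 1,"translation": [0,0,-0.05],"dr": [0,0,0]}
    - {"gripper": 1,"translation": [0,0,-0.035],"dr": [0,0,0]}
    - {"gripper": 1,"translation": [0,0,0],"dr": [0,0,0]}
    - {"gripper": 1,"translation": [0,0,0],"dr": [0,0,0]}
    - {"gripper": 1,"translation": [0,0,0],"dr": [0,0,0]}

```text
clock: 6.6
eef_pos: [564.0, 325.2, 40.6]
tcp_rot: [-3.141, 0.0, 1.573]
contact_force: [-0.6, 0.3, -0.6]
opening: 0.333
```

```bash
python3 - <<'E'
from h import *
b=r.grab_frame("scene")[130:210,150:280]; a=r.grab_frame("wrist")[0:384,100:410]
cv2.imwrite("pics/p1.png",np.hstack([cv2.resize(a,(403,499)),cv2.resize(b,(395,243),interpolation=cv2.INTER_CUBIC).repeat(1,0) if 0 else cv2.copyMakeBorder(cv2.resize(b,(395,243)),0,256,0,0,0)]))
s=r.sense();print(s["eef_pos"],s["contact_force"])
E
```

```text
[564.04981016 325.27147237  40.75692666] [ 0.38941006  0.12961428 -0.80244472]
```

View pics/p1.png

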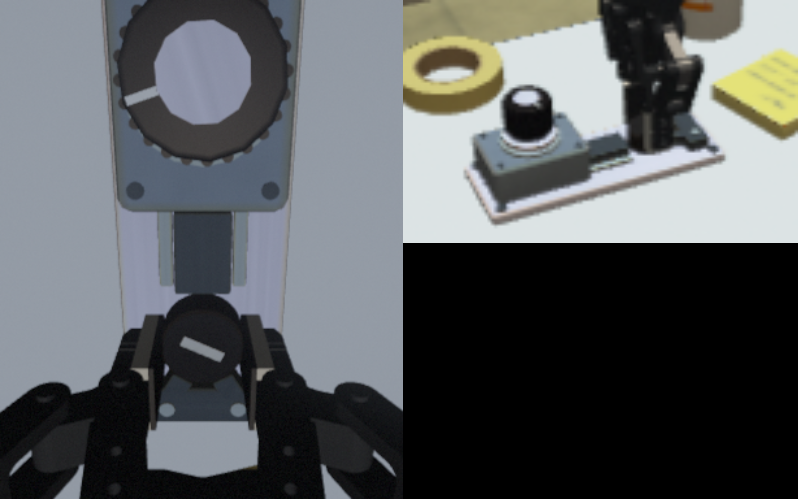

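The specimen (crop (203,340)) sits between the moving jaw's front (row 292) and the vee, with no contact force yet. I'll lower it the last millimetre.

>>> jog_arm:
  deltas:
    - {"gripper": 1,"translation": [0,0,-0.006],"dr": [0,0,0]}
    - {"gripper": 1,"translation": [0,0,-0.005],"dr": [0,0,0]}
    - {"gripper": 1,"translation": [0,0,0],"dr": [0,0,0]}
    - {"gripper": 1,"translation": [0,0,0],"dr": [0,0,0]}

```text
clock: 7.03
eef_pos: [564.1, 325.3, 39.8]
tcp_rot: [3.142, -0.0, 1.573]
contact_force: [-1.1, -0.8, 1.5]
opening: 0.33
```

>>> jog_arm:
  deltas:
    - {"gripper": 1,"translation": [0,0,-0.004],"dr": [0,0,0]}
    - {"gripper": 1,"translation": [0,0,0],"dr": [0,0,0]}
    - {"gripper": 1,"translation": [0,0,0],"dr": [0,0,0]}

```text
clock: 7.28
eef_pos: [564.1, 325.3, 39.8]
tcp_rot: [3.141, -0.0, 1.573]
contact_force: [-0.9, -0.6, 6.1]
opening: 0.333
```

Contact is at 6 N with z steady, so the specimen is seated. I'll release it and rise.

>>> jog_arm:
  deltas:
    - {"gripper": 0.2,"translation": [0,0,0],"dr": [0,0,0]}
    - {"gripper": 0.1,"translation": [0,0,0],"dr": [0,0,0]}
    - {"gripper": -0.05,"translation": [0,0,0],"dr": [0,0,0]}
    - {"gripper": -0.05,"translation": [0,0,0],"dr": [0,0,0]}
    - {"gripper": -0.05,"translation": [0,0,0],"dr": [0,0,0]}
    - {"gripper": -0.05,"translation": [0,0,0.05],"dr": [0,0,0]}
    - {"gripper": -0.05,"translation": [0,0,0.1],"dr": [0,0,0]}
    - {"gripper": -0.05,"translation": [0,0,0.25],"dr": [0,0,0]}
    - {"gripper": -0.05,"translation": [0,0,0.35],"dr": [0,0,0]}
    - {"gripper": -0.05,"translation": [0,0,0.35],"dr": [0,0,0]}
    - {"gripper": -0.05,"translation": [0,0,0],"dr": [0,0,0]}
    - {"gripper": -0.05,"translation": [0,0,0],"dr": [0,0,0]}

```text
clock: 8.28
eef_pos: [565.6, 326.1, 152.8]
tcp_rot: [3.137, -0.003, 1.573]
contact_force: [0.4, -0.5, 0.0]
opening: 0.525
```

```bash
python3 - <<'E'
from h import *
c=r.calibration("wrist"); a=r.grab_frame("wrist"); cv2.imwrite("pics/w4.png",a); np.savez("w4.npz",m=c["mtx"],T=c["world_from_camera"])
print(r.sense()["eef_pos"],r.sense()["qpos"])
cv2.imwrite("pics/w4b.png",cv2.resize(a[0:300,130:400],None,fx=2,fy=2,interpolation=cv2.INTER_CUBIC))
E
```

```text
[564.47893383 325.48059424 150.80957392] [ 5.20759784e-01  5.00911686e-01  1.66035579e+00 -5.74463663e-05
  9.77991528e-01 -1.05227210e+00]
```

View pics/w4b.png

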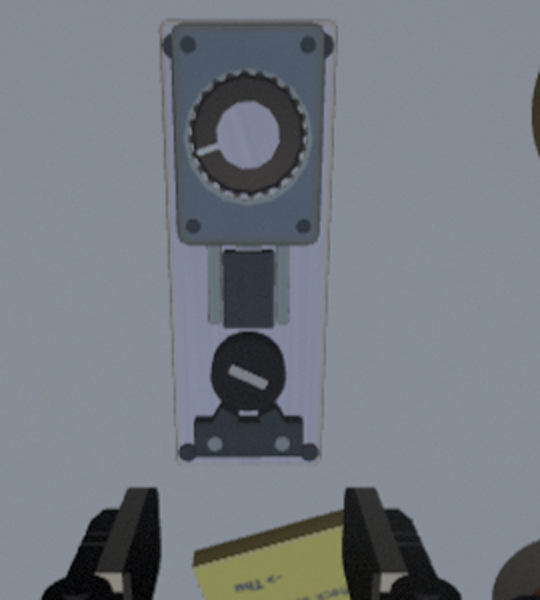

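The specimen stands between the jaws at crop (248,372), just short of the vee, with a clear gap to the moving jaw. Next I'll measure it and the knob.

```bash
python3 - <<'E'
from h import *
f=np.load("w4.npz"); c={"mtx":f["m"],"world_from_camera":f["T"]}
W=lambda u,v,z:on(c,(130+u/2,v/2),z).round(1)
print("knob",W(248,135,75),W((188+310)/2,(68+202)/2,62),"spec",W(248,369,26),"jaw",W(248,327,20),"vee pk",W(222,403,20),W(275,403,20))
a=cv2.imread("pics/w4.png"); g=cv2.cvtColor(a,cv2.COLOR_BGR2GRAY)
m=(g<80).astype(np.uint8); k=m.copy(); k[:33]=0; k[103:]=0; k[:,:216]=0;k[:,290:]=0
cs,_=cv2.findContours(k,0,2); e=cv2.minEnclosingCircle(max(cs,key=cv2.contourArea)); print(e,on(c,e[0],75))
E
```

```text
knob [476.4 325.1  75. ] [476.  325.4  62. ] spec [560.6 325.2  26. ] jaw [545.2 325.2  20. ] vee pk [577.1 314.5  20. ] [577.1 336.2  20. ]
((253.1016387939453, 66.12615203857422), 31.471107482910156) [475.71915358 324.64363429  75.        ]
```

>>> jog_arm:
  deltas:
    - {"gripper": -0.3,"translation": [-0.1,0,0],"dr": [0,0,0.074]}
    - {"gripper": -0.3,"translation": [-0.1,0,0],"dr": [0,0,0.074]}
    - {"gripper": -0.3,"translation": [-0.1,0,0],"dr": [0,0,0.074]}
    - {"gripper": -0.3,"translation": [-0.1,0,0],"dr": [0,0,0.074]}
    - {"gripper": -0.3,"translation": [-0.1,0,0],"dr": [0,0,0.074]}
    - {"gripper": -0.3,"translation": [-0.1,0,0],"dr": [0,0,0.074]}
    - {"gripper": -0.3,"translation": [-0.1,0,0],"dr": [0,0,0.074]}
    - {"gripper": -0.3,"translation": [-0.1,0,0],"dr": [0,0,0.074]}
    - {"gripper": -0.3,"translation": [-0.08,0,0],"dr": [0,0,0.074]}
    - {"gripper": -0.3,"translation": [0,0,0],"dr": [0,0,0]}
    - {"gripper": -0.3,"translation": [0,0,0],"dr": [0,0,0]}
    - {"gripper": -0.3,"translation": [0,0,0],"dr": [0,0,0]}
  squeeze: 80

```text
clock: 9.33
eef_pos: [476.2, 325.1, 148.8]
tcp_rot: [-3.141, -0.0, 2.615]
contact_force: [0.2, 0.8, -0.4]
opening: 0.651
```

>>> jog_arm:
  deltas:
    - {"gripper": -0.3,"translation": [0,0,-0.15],"dr": [0,0,0]}
    - {"gripper": -0.3,"translation": [0,0,-0.2],"dr": [0,0,0]}
    - {"gripper": -0.3,"translation": [0,0,-0.2],"dr": [0,0,0]}
    - {"gripper": -0.3,"translation": [0,0,-0.1],"dr": [0,0,0]}
    - {"gripper": -0.3,"translation": [0,0,-0.1],"dr": [0,0,0]}
    - {"gripper": -0.3,"translation": [0,0,0],"dr": [0,0,0]}
    - {"gripper": -0.3,"translation": [0,0,0],"dr": [0,0,0]}
    - {"gripper": -0.3,"translation": [0,0,0],"dr": [0,0,0]}

```text
clock: 10.0
eef_pos: [476.6, 325.6, 75.0]
tcp_rot: [3.141, 0.0, 2.619]
contact_force: [0.3, 0.5, -0.1]
opening: 0.649
```

```bash
python3 - <<'E'
from h import *
b=r.grab_frame("scene")[100:210,130:290]; s=r.sense();print(s["eef_pos"],s["contact_force"],s["wrist_torque"],s["qpos"])
cv2.imwrite("pics/k1.png",cv2.resize(b,None,fx=4,fy=4,interpolation=cv2.INTER_CUBIC))
E
```

```text
[476.69506381 325.64006008  75.18509852] [-0.28902167 -0.58772567  0.74066377] [-0.02382231  0.00313565  0.03801156] [ 5.96711779e-01  5.09015273e-01  1.86791582e+00 -7.46695110e-06
  7.63179259e-01 -2.02208112e+00]
```

View pics/k1.png

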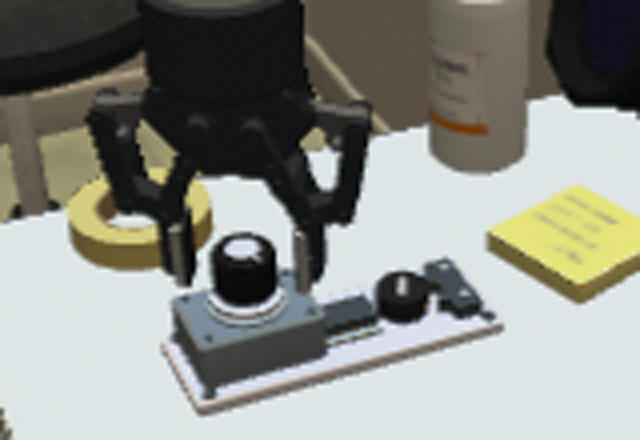

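The fingers straddle the knob at about (245,265), and the specimen stands upright between the jaws at (402,297). I'll grip the knob.

>>> jog_arm:
  deltas:
    - {"gripper": 1,"translation": [0,0,0],"dr": [0,0,0]}
    - {"gripper": 1,"translation": [0,0,0],"dr": [0,0,0]}
    - {"gripper": 1,"translation": [0,0,0],"dr": [0,0,0]}
    - {"gripper": 1,"translation": [0,0,0],"dr": [0,0,0]}
    - {"gripper": 1,"translation": [0,0,0],"dr": [0,0,0]}
    - {"gripper": 1,"translation": [0,0,0],"dr": [0,0,0]}
    - {"gripper": 1,"translation": [0,0,0],"dr": [0,0,0]}
    - {"gripper": 1,"translation": [0,0,0],"dr": [0,0,0]}
  squeeze: 80

```text
clock: 10.72
eef_pos: [476.2, 325.7, 75.4]
tcp_rot: [3.14, 0.0, 2.619]
contact_force: [-3.4, 0.3, 8.0]
opening: 0.35
```

```bash
cat > s.py <<'E'
from rig import r
s=r.sense(); print(s["clock"],s["eef_pos"].round(1),"yaw",s["tcp_rot"].round(3),"F",s["contact_force"].round(1),"T",s["wrist_torque"].round(3),"eff6",s["joint_efforts"][5].round(3),"q6",s["qpos"][5].round(4),"open",round(s["opening"],3))
E
python3 s.py
```

```text
10.7167 [476.2 325.7  75.4] yaw [3.14  0.    2.619] F [-3.4  0.3  8. ] T [ 0.031  0.449 -0.031] eff6 -0.034 q6 -2.0223 open 0.35
```

>>> jog_arm:
  deltas:
    - {"gripper": 1,"translation": [0,0,0],"dr": [0,0,-0.03]}
    - {"gripper": 1,"translation": [0,0,0],"dr": [0,0,-0.06]}
    - {"gripper": 1,"translation": [0,0,0],"dr": [0,0,-0.06]}
    - {"gripper": 1,"translation": [0,0,0],"dr": [0,0,-0.06]}
    - {"gripper": 1,"translation": [0,0,0],"dr": [0,0,-0.06]}
    - {"gripper": 1,"translation": [0,0,0],"dr": [0,0,-0.06]}
    - {"gripper": 1,"translation": [0,0,0],"dr": [0,0,-0.06]}
    - {"gripper": 1,"translation": [0,0,0],"dr": [0,0,-0.06]}
    - {"gripper": 1,"translation": [0,0,0],"dr": [0,0,-0.06]}
    - {"gripper": 1,"translation": [0,0,0],"dr": [0,0,-0.06]}
    - {"gripper": 1,"translation": [0,0,0],"dr": [0,0,-0.03]}
    - {"gripper": 1,"translation": [0,0,0],"dr": [0,0,0]}

```text
clock: 11.72
eef_pos: [476.5, 325.3, 75.4]
tcp_rot: [3.14, -0.0, 1.674]
contact_force: [-0.5, -2.9, 6.5]
opening: 0.351
```

```bash
python3 s.py
```

```text
11.7167 [476.5 325.3  75.4] yaw [ 3.14  -0.     1.674] F [-0.5 -2.9  6.5] T [-0.504  0.187 -0.119] eff6 0.819 q6 -1.0765 open 0.351
```

>>> jog_arm:
  deltas:
    - {"gripper": 1,"translation": [0,0,0],"dr": [0,0,-0.04]}
    - {"gripper": 1,"translation": [0,0,0],"dr": [0,0,-0.05]}
    - {"gripper": 1,"translation": [0,0,0],"dr": [0,0,-0.05]}
    - {"gripper": 1,"translation": [0,0,0],"dr": [0,0,-0.05]}
    - {"gripper": 1,"translation": [0,0,0],"dr": [0,0,-0.05]}
    - {"gripper": 1,"translation": [0,0,0],"dr": [0,0,-0.05]}
    - {"gripper": 1,"translation": [0,0,0],"dr": [0,0,-0.03]}

```text
clock: 12.3
eef_pos: [476.4, 325.0, 75.4]
tcp_rot: [3.141, -0.0, 1.17]
contact_force: [-0.6, -4.3, 8.2]
opening: 0.351
```

```bash
python3 s.py
```

```text
12.3 [476.4 325.   75.4] yaw [ 3.141 -0.     1.17 ] F [-0.6 -4.3  8.2] T [-0.73   0.203  0.124] eff6 -0.243 q6 -0.5731 open 0.351
```

>>> jog_arm:
  deltas:
    - {"gripper": 1,"translation": [0,0,0],"dr": [0,0,-0.03]}
    - {"gripper": 1,"translation": [0,0,0],"dr": [0,0,-0.03]}
    - {"gripper": 1,"translation": [0,0,0],"dr": [0,0,-0.03]}
    - {"gripper": 1,"translation": [0,0,0],"dr": [0,0,-0.03]}

```text
clock: 12.63
eef_pos: [476.4, 324.9, 75.4]
tcp_rot: [3.141, -0.0, 0.984]
contact_force: [-0.3, -4.6, 9.9]
opening: 0.352
```

```bash
python3 s.py
```

```text
12.6333 [476.4 324.9  75.4] yaw [ 3.141 -0.     0.984] F [-0.3 -4.6  9.9] T [-0.726  0.238  0.173] eff6 -0.79 q6 -0.3866 open 0.352
```

>>> jog_arm:
  deltas:
    - {"gripper": 1,"translation": [0,0,0],"dr": [0,0,-0.03]}
    - {"gripper": 1,"translation": [0,0,0],"dr": [0,0,-0.03]}

```text
clock: 12.8
eef_pos: [476.3, 324.9, 75.4]
tcp_rot: [3.141, -0.0, 0.89]
contact_force: [-1.3, -4.1, 9.8]
opening: 0.348
```

```bash
python3 s.py
```

```text
12.8 [476.3 324.9  75.4] yaw [ 3.141 -0.     0.89 ] F [-1.3 -4.1  9.8] T [-0.784  0.271  0.225] eff6 -0.79 q6 -0.2923 open 0.348
```

>>> jog_arm:
  deltas:
    - {"gripper": 1,"translation": [0,0,0],"dr": [0,0,-0.02]}
    - {"gripper": 1,"translation": [0,0,0],"dr": [0,0,-0.02]}

```text
clock: 12.97
eef_pos: [476.3, 324.9, 75.4]
tcp_rot: [3.141, 0.0, 0.827]
contact_force: [-1.3, -4.6, 8.1]
opening: 0.348
```

```bash
python3 s.py
```

```text
12.9667 [476.3 324.9  75.4] yaw [3.141 0.    0.827] F [-1.3 -4.6  8.1] T [-0.81   0.262  0.139] eff6 -0.422 q6 -0.2301 open 0.348
```

>>> jog_arm:
  deltas:
    - {"gripper": 1,"translation": [0,0,0],"dr": [0,0,-0.02]}
    - {"gripper": 1,"translation": [0,0,0],"dr": [0,0,-0.02]}

```text
clock: 13.13
eef_pos: [476.3, 324.8, 75.4]
tcp_rot: [3.141, -0.0, 0.765]
contact_force: [-2.3, -4.7, 8.9]
opening: 0.354
```

```bash
python3 s.py
```

```text
13.1333 [476.3 324.8  75.4] yaw [ 3.141 -0.     0.765] F [-2.3 -4.7  8.9] T [-0.876  0.255  0.164] eff6 -0.478 q6 -0.1674 open 0.354
```

The torque is still at drag level (about 0.15) after 1.85 rad of turn. I'll keep going in small steps.

>>> jog_arm:
  deltas:
    - {"gripper": 1,"translation": [0,0,0],"dr": [0,0,-0.02]}
    - {"gripper": 1,"translation": [0,0,0],"dr": [0,0,-0.02]}
    - {"gripper": 1,"translation": [0,0,0],"dr": [0,0,-0.02]}

```text
clock: 13.38
eef_pos: [476.3, 324.8, 75.4]
tcp_rot: [3.141, -0.0, 0.67]
contact_force: [-1.0, -5.0, 9.7]
opening: 0.351
```

```bash
python3 s.py
```

```text
13.3833 [476.3 324.8  75.4] yaw [ 3.141 -0.     0.67 ] F [-1.  -5.   9.7] T [-0.836  0.303  0.159] eff6 -0.479 q6 -0.0732 open 0.351
```

>>> jog_arm:
  deltas:
    - {"gripper": 1,"translation": [0,0,0],"dr": [0,0,-0.02]}
    - {"gripper": 1,"translation": [0,0,0],"dr": [0,0,-0.02]}
    - {"gripper": 1,"translation": [0,0,0],"dr": [0,0,-0.02]}

```text
clock: 13.63
eef_pos: [476.2, 324.8, 75.4]
tcp_rot: [3.141, 0.0, 0.576]
contact_force: [-2.0, -5.3, 9.5]
opening: 0.345
```

```bash
python3 s.py
```

```text
13.6333 [476.2 324.8  75.4] yaw [3.141 0.    0.576] F [-2.  -5.3  9.5] T [-0.902  0.3    0.145] eff6 -0.479 q6 0.0211 open 0.345
```

>>> jog_arm:
  deltas:
    - {"gripper": 1,"translation": [0,0,0],"dr": [0,0,-0.02]}
    - {"gripper": 1,"translation": [0,0,0],"dr": [0,0,-0.02]}
    - {"gripper": 1,"translation": [0,0,0],"dr": [0,0,-0.02]}

```text
clock: 13.88
eef_pos: [476.2, 324.7, 75.4]
tcp_rot: [3.141, 0.0, 0.482]
contact_force: [-2.6, -5.5, 11.0]
opening: 0.352
```

```bash
python3 s.py
```

```text
13.8833 [476.2 324.7  75.4] yaw [3.141 0.    0.482] F [-2.6 -5.5 11. ] T [-0.843  0.367  0.103] eff6 -0.479 q6 0.1153 open 0.352
```

>>> jog_arm:
  deltas:
    - {"gripper": 1,"translation": [0,0,0],"dr": [0,0,-0.02]}
    - {"gripper": 1,"translation": [0,0,0],"dr": [0,0,-0.02]}
    - {"gripper": 1,"translation": [0,0,0],"dr": [0,0,-0.02]}

```text
clock: 14.13
eef_pos: [476.1, 324.7, 75.4]
tcp_rot: [3.141, 0.0, 0.388]
contact_force: [-2.6, -4.4, 10.5]
opening: 0.347
```

```bash
python3 s.py
```

```text
14.1333 [476.1 324.7  75.4] yaw [3.141 0.    0.388] F [-2.6 -4.4 10.5] T [-0.866  0.38   0.146] eff6 -0.466 q6 0.2096 open 0.347
```

>>> jog_arm:
  deltas:
    - {"gripper": 1,"translation": [0,0,0],"dr": [0,0,-0.02]}
    - {"gripper": 1,"translation": [0,0,0],"dr": [0,0,-0.02]}
    - {"gripper": 1,"translation": [0,0,0],"dr": [0,0,-0.02]}

```text
clock: 14.38
eef_pos: [476.1, 324.7, 75.4]
tcp_rot: [3.141, 0.0, 0.293]
contact_force: [-2.3, -5.5, 10.7]
opening: 0.349
```

```bash
python3 s.py
```

```text
14.3833 [476.1 324.7  75.4] yaw [3.141 0.    0.293] F [-2.3 -5.5 10.7] T [-0.817  0.432  0.181] eff6 -0.423 q6 0.3038 open 0.349
```

>>> jog_arm:
  deltas:
    - {"gripper": 1,"translation": [0,0,0],"dr": [0,0,-0.02]}
    - {"gripper": 1,"translation": [0,0,0],"dr": [0,0,-0.02]}
    - {"gripper": 1,"translation": [0,0,0],"dr": [0,0,-0.02]}

```text
clock: 14.63
eef_pos: [476.0, 324.7, 75.4]
tcp_rot: [3.141, 0.0, 0.199]
contact_force: [-2.8, -4.4, 10.6]
opening: 0.35
```

```bash
python3 s.py
```

```text
14.6333 [476.  324.7  75.4] yaw [3.141 0.    0.199] F [-2.8 -4.4 10.6] T [-0.861  0.453  0.236] eff6 -0.369 q6 0.3979 open 0.35
```

The torque is climbing (0.146, 0.181, 0.236), and the joint-6 effort moves with it. I'll take smaller steps now.

>>> jog_arm:
  deltas:
    - {"gripper": 1,"translation": [0,0,0],"dr": [0,0,-0.02]}
    - {"gripper": 1,"translation": [0,0,0],"dr": [0,0,-0.02]}

```text
clock: 14.8
eef_pos: [476.0, 324.7, 75.4]
tcp_rot: [3.141, 0.0, 0.137]
contact_force: [-3.0, -5.3, 10.7]
opening: 0.352
```

```bash
python3 s.py
```

```text
14.8 [476.  324.7  75.4] yaw [3.141 0.    0.137] F [-3.  -5.3 10.7] T [-0.821  0.475  0.255] eff6 -0.36 q6 0.4607 open 0.352
```

>>> jog_arm:
  deltas:
    - {"gripper": 1,"translation": [0,0,0],"dr": [0,0,-0.02]}
    - {"gripper": 1,"translation": [0,0,0],"dr": [0,0,-0.02]}

```text
clock: 14.97
eef_pos: [475.9, 324.7, 75.4]
tcp_rot: [3.141, 0.0, 0.074]
contact_force: [-2.3, -5.3, 10.0]
opening: 0.349
```

```bash
python3 s.py
```

```text
14.9667 [475.9 324.7  75.4] yaw [3.141 0.    0.074] F [-2.3 -5.3 10. ] T [-0.898  0.472  0.253] eff6 -0.36 q6 0.5236 open 0.349
```

Torque is steady at 0.255 N m and the effort is flat at −0.36, so the knob is slipping, about 0.1 rad in. I'll stop turning, open, rise and move clear.

>>> jog_arm:
  deltas:
    - {"gripper": 0.1,"translation": [0,0,0],"dr": [0,0,0]}
    - {"gripper": -0.3,"translation": [0,0,0],"dr": [0,0,0]}
    - {"gripper": -0.3,"translation": [0,0,0],"dr": [0,0,0]}
    - {"gripper": -0.3,"translation": [0,0,0],"dr": [0,0,0]}
    - {"gripper": -0.3,"translation": [0,0,0],"dr": [0,0,0]}
    - {"gripper": -0.3,"translation": [0,0,0.1],"dr": [0,0,0]}
    - {"gripper": -0.3,"translation": [0,0,0.2],"dr": [0,0,0]}
    - {"gripper": -0.3,"translation": [0,0,0.3],"dr": [0,0,0]}
    - {"gripper": -0.3,"translation": [0,0,0.3],"dr": [0,0,0]}
    - {"gripper": -0.3,"translation": [0,0,0.3],"dr": [0,0,0]}
    - {"gripper": -0.3,"translation": [0,0,0.2],"dr": [0,0,0]}
    - {"gripper": -0.3,"translation": [-0.1,-0.1,0.1],"dr": [0,0,0]}

```text
clock: 15.97
eef_pos: [468.5, 317.3, 228.6]
tcp_rot: [-3.138, -0.006, 0.075]
contact_force: [-0.4, 0.3, 0.2]
opening: 0.652
```

>>> jog_arm:
  deltas:
    - {"gripper": -0.3,"translation": [-0.2,-0.2,0.1],"dr": [0,0,0]}
    - {"gripper": -0.3,"translation": [-0.2,-0.2,0],"dr": [0,0,0]}
    - {"gripper": -0.3,"translation": [-0.1,-0.2,0],"dr": [0,0,0]}
    - {"gripper": -0.3,"translation": [0,0,0],"dr": [0,0,0]}
    - {"gripper": -0.3,"translation": [0,0,0],"dr": [0,0,0]}
    - {"gripper": -0.3,"translation": [0,0,0],"dr": [0,0,0]}
    - {"gripper": -0.3,"translation": [0,0,0],"dr": [0,0,0]}

```text
clock: 16.55
eef_pos: [416.8, 256.0, 234.7]
tcp_rot: [-3.141, -0.001, 0.075]
contact_force: [0.4, -0.1, 0.3]
opening: 0.649
```

```bash
python3 s.py; python3 - <<'E'
from h import *
b=r.grab_frame("scene"); t=r.grab_frame("top"); t0=cv2.imread("pics/top0.png"); b0=cv2.imread("pics/scene0.png")
f=lambda x:cv2.resize(x,(390,260),interpolation=cv2.INTER_CUBIC)
cv2.imwrite("pics/end.png",np.vstack([np.hstack([f(b[130:220,150:285]),f(t[170:260,190:325])]),np.hstack([f(b[140:290,150:375]),f(t[120:260,180:390])])]))
for n,u,v,R in(("loupe",271,233,14),("bottle",258,142,14)):
    for im in(t0,t):
        g=cv2.cvtColor(im,cv2.COLOR_BGR2GRAY)[v-R:v+R,u-R:u+R]; M=cv2.moments((g<90).astype(np.uint8)); print(n,round(M["m10"]/M["m00"],2),round(M["m01"]/M["m00"],2),M["m00"])
E
```

```text
16.55 [416.8 256.  234.7] yaw [-3.141e+00 -1.000e-03  7.500e-02] F [ 0.4 -0.1  0.3] T [-0.005 -0.022 -0.014] eff6 0.001 q6 0.473 open 0.649
loupe 14.34 13.38 204.0
loupe 16.81 11.97 124.0
bottle 13.67 15.41 155.0
bottle 13.67 15.41 155.0
```

View pics/end.png

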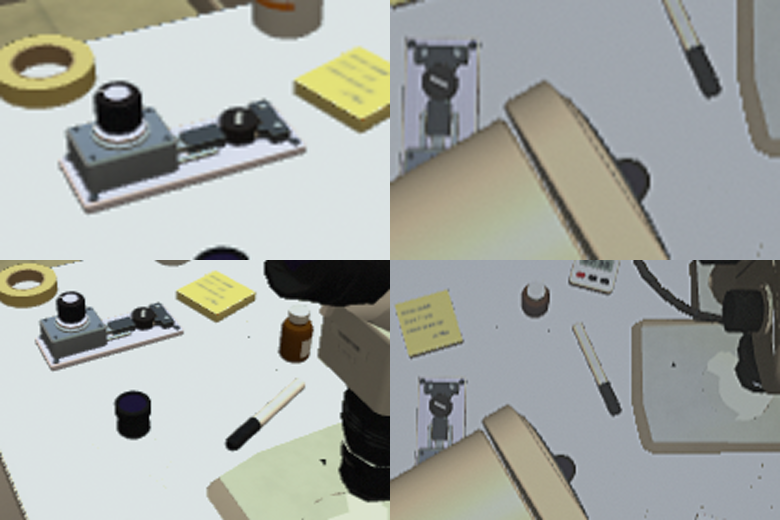

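The end view shows the specimen upright at (240,122), held between the closed jaw and the vee. The bottle hasn't moved. The arm partly hides the loupe in the top view, but in the scene view it is at about (226,228), against (227,229) at the start. I'm handing in.

```bash
python3 -c "
from rig import r
print(r.sign_off())"
```

```text
the job is handed in; nothing more can be done
None
```

The specimen is upright on the base plate, clamped between the moving jaw and the vee, and the job is handed in at about 16.6 s; no verdict came back. I set it down seated at about 6 N and let go. Then I turned the knob clockwise about 2.5 rad and stopped roughly 0.1–0.15 rad into the slip.

- **Torque:** it ran at about 0.15 N m of drag, climbed through 0.18 and 0.24, then held steady at 0.255 N m. The joint-6 effort levelled off at the same time. The grip on the specimen itself was not measured; I take it to be near the nominal 34 N.
- **Final picture:** the arm is clear of everything, with the force near zero. The specimen's exact distance from home in the vee was judged by eye, not measured.
- **Bystanders:** the bottle's position in the top view did not change.
- **One check disagreed:** the loupe's top-view position shifted because the arm was partly covering it. In the scene view it is within about a pixel of where it started.

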